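Gauge the portioner and hold its dial at the third click

TASK

Check the third setting of the white portioner: take the red-handled steel gauge out of the oak block, push its blade down into the slot on top of the portioner until its shoulder sits fully home on the housing, and let go of it. Only then press the yellow thumb bar of the spring-return dial down with the fingers, past the first and second clicks to the third (the green mark), not beyond, and finish while still holding it there, since it springs back when let go. Leave the scoop, funnel and canister where they are.

Things in the scene. Friction and masses are not known exactly. Their poses are not given: they have to be found in the camera images.
- oak_block: Oak block, 100 x 80 x 50 mm high (x, y, z), fixed to the counter. Origin at the centre of its underside, z up. A slot 27 (x) x 8 (y) mm, 45 mm deep, in the middle of its top holds the gauge upright at the start.
- gauge: Steel gauge, red handle, 60 g. Origin: centre of the shoulder (handle's underside), z up. Handle 36 (x) x 14 (y, pinch here) x 52 mm (z 0 to +52). Blade 24 (x) x 5 (y) mm, z 0 to -38 mm, the last 7 mm narrowed to 19 x 3 mm. Half a turn about z fits alike. At first it stands loosely in the oak block's slot, shoulder on the block's top, its x along the block's x.
- portioner: White portioner housing, 160 x 120 x 80 mm high (x, y, z), fixed to the counter. Origin at the centre of its underside, z up. The dial is on its -y side; beside it a steel scale arc, 104 mm radius about the axle, carries three ticks where the dial's red pointer stands at each click, from the top down: white, white, green (third).
- slot_mouth (a point): Centre of the mouth of the gauge slot in the portioner's top face (80 mm above the counter), at x = -35, y = +20 mm from its middle; axes are the portioner's. Slot 27 (x) x 8 (y) mm, chamfered mouth in a dark frame, 44 mm deep: the gauge goes in until its shoulder rests on the top face, gauge x along portioner x.
- dial (a joint): Turn of the dial (rad): 0 at rest (thumb bar up), grows as the bar is pressed down; clicks (soft detents) at 0.25, 0.50 and 0.75, end stop at 1.00. The axle is level, along the portioner's y. A spring returns it to 0 from anywhere. Pressing the bar down takes 3 to 5 N at first and 5 to 8 N near the third click, easing off as each click is passed.
- thumb_bar: The dial: black disc, 66 mm across, red pointer, yellow thumb bar (16 mm diameter, 72 mm long). Origin on the axle, 70 mm to -y of the portioner's middle, 75 mm above the counter; axes turn with the dial, the portioner's at rest. Bar along -y, 14 to 86 mm from the origin, 80 mm to +x of the axle: 0.5 rad above level at rest (113 mm high), 0.25 rad below (55 mm) at the third click.
- press_point (a point): Point on the centre line of the thumb bar, 22 mm from its outer end; 8 mm below the bar's top surface. Good place to press from above.
- canister: Round stainless canister with twist lid, 98 mm diameter, 100 mm high, loose; leave alone. Origin at the centre of its underside.
- funnel: White funnel standing mouth down, 110 mm diameter, 100 mm high, loose; leave alone. Origin at the centre of its underside.
- scoop: Yellow scoop, bowl 75 x 60 x 45 mm with a 120 mm handle to -x, loose; leave alone. Origin under the middle of the bowl.
Things that resemble listed ones, but are neither listed nor needed, are in the scene too. There is more than one size of the gauge; the job needs the smallest. What is shaped like the oak_block but orange is not meant.

How it is judged:
By the outcome, as a careful person would: the job done as asked, in the order asked, and still so for the second after the job is handed in, while the arm keeps its last pose, push and grip.
It also fails if it takes over 58 s, if anything falls off the work surface, if the arm or the gripper's body presses on something with over 40 N, if the wrist force passes 120 N, or if a joint passes its speed limit or range.

ROBOT

A 6-joint arm with a two-finger parallel gripper is mounted at the origin on the work surface. World frame = base frame: x ahead of the robot, y to its left, z up, the work surface at z = 0. Lengths are in m, angles in rad, forces in N, time in s.
With the tool pointing down it reaches from about 0.375 to 0.9 m from the base axis. Payload 3.1 kg.
Tool frame: the origin (TCP) lies on the centre line of the jaws, within the pads' length; the fingertips stand 8 mm ahead of it and the grasp point (between the pads) lies 11 mm behind it; z points along the fingers, y is the line along which they close (so a half turn about z gives the same grasp; the last joint's range is limited). The gripper opens to 85 mm and grips with 20 to 120 N. Pads are 22 mm wide; open, the fingers measure 114 mm over their backs; the gripper's body (76 mm by 85 mm) begins 54 mm behind the grasp point. The pads swing forward as they close: fully open they stand 13 mm farther back than shut.
Start: joints at [1.073, 0.527, 1.433, -0, 1.181, -0.178], TCP at [0.196, 0.593, 0.219] pointing down, gripper open.
Joint ranges: [-3.08, 3.08], [-0.75, 2.2], [0.22, 2.44], [-1.43, 4.57], [0, 2.65], [-2.85, 2.85]. Speed limits (rad/s): [2.79, 2.79, 3.14, 3.14, 3.14, 3.14].

INTERFACE

Orientations are given as a unit quaternion [x, y, z, w].
In Python, from station import * gives the robot as it stands.
- The arm moves only by the tool play_rows, never from a script. Its argument "rows" is a list of rows, each a list of 3 entries, a list of its own where there are three numbers: the turn, a rotation vector about the tool's x, y, z in degrees, then the shift along the tool's x, y, z in mm, then the closure, from 0 (fully open) to 1 (shut). In form: [[[ax, ay, az], [dx, dy, dz], jaw], ...]. A call has 1 to 12 rows; each row shifts and turns the commanded pose from where the row before left it, along the tool's axes as they then stand; what a row does not reach is not made up. A row lasts 1/12 s, in which the tool goes at most 41.7 mm and 7.16 degrees, less where a joint would pass 70% of its speed; a pose out of reach is approached as far as the arm can. A call with a gripper value outside its range is refused whole. The fingers move at their own pace and stop on an object; "grip_force" is the grip in N (left out, the last holds). Time passes only in rows, so rows that do not move let the fingers close. It gives the time, the measured TCP pose, the force, the opening and the grip force at its end, in the units of the state.
- sense(): the state, without advancing time (a new reading comes with each control period).
- snapshot(name): name is "scene" or "side" or "wrist"; returns (picture, depth): 384x512x3 uint8, red, green, blue; 384x512 float32, m along the optical axis (not along the pixel's ray), 0 where there is no reading.
- get_calibration(name): a dict with "vfov" (degrees; the focal length in pixels is half the picture's height over the tangent of half this angle, whatever the lens; pixels are square), "cx", "cy" (the principal point, pixels), "xyz" and "attitude" of the camera in the world. Camera axes: x right, y down, z forward; pixel columns grow to the right and rows downward; lengths in m; the calibration is good to about 2 mm. A picture is of the moment at which its call begins: read the wrist's pose just before it. get_calibration takes no time and is no camera call; for the wrist camera it gives the pose at the moment of the call.
- sign_off(): hands the job in; it is judged then, once.
The state is a dict: "t": time; "q": joint angles; "qd": joint speeds; "tau": joint torques, N m; "tcp_pos": TCP position; "tool_rot": TCP orientation; "force": force on the tool from outside, world axes, zero at the start; "ft_torque": the same for the moment, N m; "finger_gap": opening from 0.0 (shut) to 1.0 (fully open); "gripper_force": force on a finger pad.
Only numpy, scipy, OpenCV 4.12 (cv2) and the standard library are available. Lean on these libraries where they do the work, as an engineer would, in place of code of your own. Each camera call takes 0.05 s, during which the arm holds its last target. There are 200 camera calls.

## Working session

There is one attempt and no reset: what is moved stays moved. The work goes in short steps, Python scripts to look and compute and a tool call to move; the robot and the scene stay as the last step left them, time stands still between calls to the robot, and variables do not carry over. Pictures are saved under pics/ and viewed, at most 10 in all, crops included, and the job is handed in when it is done.

Besides the shell and the picture viewer there is one more tool, called as name(argument=value, ...) on one line, values as JSON. play_rows: Moves the arm, as the interface text tells. Its arguments: {"type":"object","properties":{"rows":{"type":"array","items":{"type":"array"}},"grip_force":{"type":"number"}},"required":["rows"]}

```bash
mkdir -p pics
cat > h.py <<'E'
from station import *
import numpy as np, cv2
from scipy.spatial.transform import Rotation as R
def cam(n):
    c=get_calibration(n); f=192/np.tan(np.radians(c["vfov"])/2)
    return c,f
def grab(n,name):
    c,f=cam(n); p,d=snapshot(n)
    np.savez(f"pics/{name}.npz",p=p,d=d,f=f,cx=c["cx"],cy=c["cy"],xyz=c["xyz"],att=np.array(c["attitude"]))
    cv2.imwrite(f"pics/{name}.png",p[:,:,::-1]); return p,d
def cloud(name):
    z=np.load(f"pics/{name}.npz"); d=z["d"]; v,u=np.mgrid[:384,:512]
    P=np.stack([(u-z["cx"])*d/z["f"],(v-z["cy"])*d/z["f"],d],-1)
    a=z["att"]; M=a if a.shape==(3,3) else R.from_quat(a).as_matrix()
    W=P@M.T+z["xyz"]; W[d==0]=np.nan
    return z["p"],W
def px(name,pts):
    z=np.load(f"pics/{name}.npz");a=z["att"]; M=a if a.shape==(3,3) else R.from_quat(a).as_matrix()
    q=(np.atleast_2d(pts)-z["xyz"])@M
    return np.c_[q[:,0]/q[:,2]*z["f"]+z["cx"],q[:,1]/q[:,2]*z["f"]+z["cy"]]
E
python3 - <<'E'
from h import *
for n in ["scene","side"]:
    grab(n,n); print(get_calibration(n))
a=cv2.imread("pics/scene.png");b=cv2.imread("pics/side.png")
cv2.imwrite("pics/both.png",cv2.resize(np.hstack([a,b]),(800,300)))
print(sense())
E
```

```text
{'vfov': 57.84971103386025, 'cx': 258.7034209726779, 'cy': 191.04292506733853, 'xyz': array([ 1.22532404, -0.26855118,  0.68509599]), 'attitude': array([ 0.74300011,  0.52442463, -0.24270196, -0.33767646])}
{'vfov': 48.93629917715576, 'cx': 257.85823737038066, 'cy': 190.55618363772166, 'xyz': array([ 0.05913261, -0.84593289,  0.68130675]), 'attitude': array([ 0.83387044, -0.25222514,  0.13453854, -0.47216729])}
{'t': 0.1, 'q': array([ 1.07347149e+00,  5.28381822e-01,  1.43381267e+00,  1.73685053e-05,
        1.18139866e+00, -1.78513293e-01]), 'qd': array([ 1.90634069e-04,  7.61083513e-05, -3.30651137e-03,  3.41837774e-04,
       -1.33168449e-03,  5.76434486e-05]), 'tau': array([-1.16526833e-03, -4.43307030e+01, -1.78586876e+01, -3.11346557e-04,
        3.99330806e-03, -2.75131572e-05]), 'tcp_pos': array([0.19554056, 0.59289934, 0.21761396]), 'tool_rot': array([ 1.58734724e-01,  9.87320762e-01, -9.41021849e-04, -3.39184738e-04]), 'force': array([-0.59118972, -1.13362025, -0.79526411]), 'ft_torque': array([0.0140791 , 0.02548771, 0.00018275]), 'gripper_force': 0.0, 'finger_gap': 0.9980970289466925}
```

View pics/scene.png

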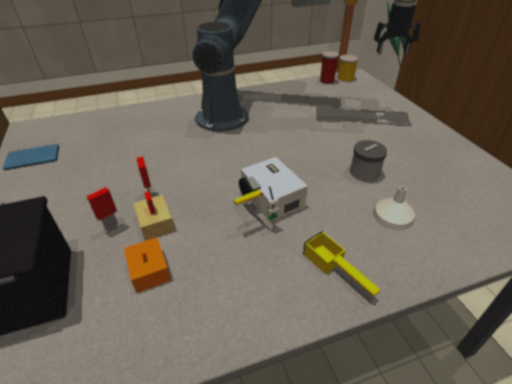

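View pics/side.png

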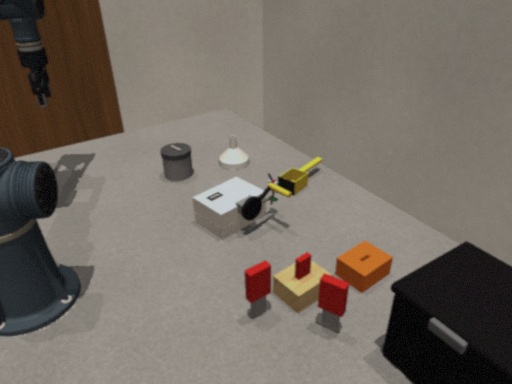

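The scene shows three red-handled gauges: scene (151,204) in the tan oak block, (103,204) and (143,172) on separate stands, which look bigger. The one in the oak block fits the description. The orange block at (147,263) is a decoy. The portioner is at (273,188). I'll measure these and check the gauge in an enlarged crop.

```bash
cat > m.py <<'E'
from h import *
def rect(pts):
    r=cv2.minAreaRect((pts[:,:2]*1000).astype(np.float32)); return r
for n in ["scene","side"]:
    p,W=cloud(n); hsv=cv2.cvtColor(p,cv2.COLOR_RGB2HSV); H,S,V=[hsv[...,i].astype(int) for i in range(3)]
    z=W[...,2]
    red=((H<6)|(H>174))&(S>170)&(V>80)
    k,l,st,ce=cv2.connectedComponentsWithStats(red.astype(np.uint8))
    for i in range(1,k):
        if st[i,4]>25:
            q=W[l==i]; q=q[~np.isnan(q[:,0])]
            if len(q) and q[:,2].min()>-.05: print(n,"red",ce[i].round(),st[i,4],np.median(q,0).round(3),"z",np.percentile(q[:,2],[2,98]).round(3),"rect",rect(q))
    for nm,zz,m in [("block",.05,(S>70)&(H>12)&(H<30)),("orange",.05,(S>180)&(H<14)&(H>5)),("port",.08,S<50)]:
        b=m&(abs(z-zz)<.006)&(W[...,0]>.2)&(W[...,0]<1.0)
        if nm=="port": b&=(V>120)
        b=cv2.morphologyEx(b.astype(np.uint8),cv2.MORPH_OPEN,np.ones((3,3)))
        k,l,st,ce=cv2.connectedComponentsWithStats(b)
        for i in range(1,k):
            if st[i,4]>150:
                q=W[l==i]; print(n,nm,ce[i].round(),st[i,4],np.median(q,0).round(3),rect(q))
c=[cv2.imread("pics/scene.png")[140:300,70:190],cv2.imread("pics/side.png")[235:345,230:400]]
c=[cv2.resize(x,None,fx=500/x.shape[0],fy=500/x.shape[0],interpolation=cv2.INTER_CUBIC)[:, :400] if 0 else cv2.resize(x,(400,int(x.shape[0]*400/x.shape[1]))) for x in c]
h=max(x.shape[0] for x in c)
cv2.imwrite("pics/crop1.png",np.hstack([cv2.copyMakeBorder(x,0,h-x.shape[0],0,0,0) for x in c]))
E
python3 m.py
```

```text
scene red [143. 171.] 167 [ 0.416 -0.32   0.118] z [0.063 0.13 ] rect ((395.06072998046875, -320.6090087890625), (52.11430358886719, 16.479286193847656), 2.3499667644500732)
scene red [ 99. 201.] 353 [ 0.499 -0.434  0.115] z [0.065 0.13 ] rect ((492.88201904296875, -431.46844482421875), (20.89856719970703, 49.58683395385742), 27.010873794555664)
scene red [149. 201.] 80 [ 0.523 -0.318  0.098] z [0.045 0.102] rect ((467.08795166015625, -321.56500244140625), (120.21720886230469, 11.13104248046875), 3.183427095413208)
scene block [152. 212.] 733 [ 0.517 -0.321  0.048] ((507.4107971191406, -320.1861877441406), (102.31147003173828, 79.76268005371094), 5.984708786010742)
scene block [144. 259.] 1200 [ 0.665 -0.354  0.048] ((660.5440673828125, -353.24005126953125), (102.67372131347656, 79.97399139404297), 5.171690464019775)
scene port [274. 178.] 1372 [0.528 0.018 0.078] ((519.0061645507812, 17.42279052734375), (162.4210205078125, 121.77889251708984), 10.866073608398438)
side red [303. 265.] 262 [ 0.504 -0.325  0.085] z [0.057 0.104] rect ((505.09564208984375, -321.753662109375), (33.92478561401367, 11.907098770141602), 5.887113094329834)
side red [258. 281.] 768 [ 0.388 -0.33   0.106] z [0.062 0.132] rect ((390.59039306640625, -323.0126953125), (50.56327819824219, 18.66278648376465), 1.6865154504776)
side red [333. 294.] 913 [ 0.485 -0.437  0.106] z [0.062 0.133] rect ((551.1964111328125, -401.27349853515625), (160.1923370361328, 50.22014236450195), 26.793245315551758)
side block [364. 258.] 985 [ 0.658 -0.356  0.051] ((660.8519897460938, -351.75604248046875), (101.90616607666016, 81.32571411132812), 5.929732322692871)
side block [300. 279.] 915 [ 0.489 -0.33   0.051] ((507.3296813964844, -319.8660583496094), (102.50877380371094, 82.11048126220703), 4.408749580383301)
side port [227. 195.] 1285 [0.512 0.016 0.081] ((519.2019653320312, 19.406280517578125), (163.33029174804688, 124.39351654052734), 12.232400894165039)
```

View pics/crop1.png

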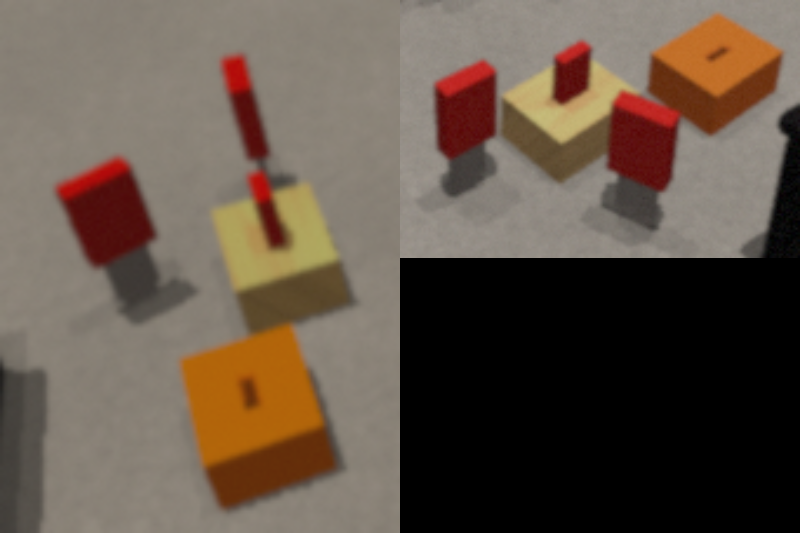

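The crop confirms it: the gauge in the tan block is clearly the smallest (about 36 × 14 mm footprint, top at z ≈ 0.102), and both loose ones are about 50 mm wide. Moving now, by way of a wrist look over the portioner.

play_rows(rows=[[[0,0,-5.85],[0,0,-20],0],[[0,0,-5.85],[0,0,-20],0],[[0,0,-5.85],[0,0,-20],0],[[0,0,-5.85],[0,0,-20],0],[[0,0,0],[-16.2,-32.4,0],0],[[0,0,0],[-16.2,-32.4,0],0],[[0,0,0],[-16.2,-32.4,0],0],[[0,0,0],[-16.2,-32.4,0],0],[[0,0,0],[-16.2,-32.4,0],0],[[0,0,0],[-16.2,-32.4,0],0],[[0,0,0],[-16.2,-32.4,0],0],[[0,0,0],[-16.2,-32.4,0],0]])

```text
t: 1.1
tcp_pos: [0.3484, 0.3452, 0.2982]
tool_rot: [-0.045, 0.999, -0.0, -0.0]
force: [0.6, 0.6, 0.0]
finger_gap: 1.001
gripper_force: 0.0
```

play_rows(rows=[[[0,0,0],[-16.2,-32.4,0],0],[[0,0,0],[-16.2,-32.4,0],0],[[0,0,0],[-16.2,-32.4,0],0],[[0,0,0],[-16.2,-32.4,0],0],[[0,0,0],[-16.2,-32.4,0],0],[[0,0,0],[-16.2,-32.4,0],0],[[0,0,0],[-16.2,-32.4,0],0],[[0,0,0],[-16.2,-32.4,0],0],[[0,0,0],[0,0,0],0]])

```text
t: 1.85
tcp_pos: [0.5043, 0.0951, 0.2983]
tool_rot: [-0.042, 0.999, -0.002, 0.001]
force: [0.7, 1.1, -0.2]
finger_gap: 1.005
gripper_force: 0.0
```

```bash
cat >> h.py <<'E'
def rel(target,yaw=None):
    s=sense(); M=R.from_quat(s["tool_rot"]).as_matrix()
    out=(M.T@(np.array(target)-s["tcp_pos"])*1000).round(1)
    print("t",s["t"].__round__(2),"tcp",s["tcp_pos"].round(4),"yaw_y",np.degrees(np.arctan2(M[1,1],M[0,1])).round(2),"tilt",M[2].round(3),"gap",round(s["finger_gap"],3),"F",s["force"].round(1),"rel",out)
    if yaw is not None:
        c,n=np.cos(np.radians(yaw)),np.sin(np.radians(yaw)); T=np.array([[-n,c,0],[c,n,0],[0,0,-1]])  # tool y at yaw; x=yaw+90
        print("turn",np.degrees(R.from_matrix(M.T@T).as_rotvec()).round(2), "then rel",(T.T@(np.array(target)-s["tcp_pos"])*1000).round(1))
E
python3 - <<'E'
from h import *
rel([.5074,-.32,.3],95.2)
grab("wrist","w1")
C=np.array([.519,.0184]);a=np.radians(11.5);c,s=np.cos(a),np.sin(a)
def P(x,y,z): return [C[0]+c*x-s*y,C[1]+s*x+c*y,z]
for n in ["scene","side","w1"]: print(n,px(n,[P(-.035,.02,.08),P(.08*np.cos(.5),-.07-.064,.113),P(0,-.08,.075)]).round())
print(P(-.035,.02,.08))
E
```

```text
t 1.85 tcp [0.5043 0.0951 0.2983] yaw_y 94.8 tilt [-0.003 -0.003 -1.   ] gap 1.005 F [ 0.7  1.1 -0.2] rel [  31.6 -413.9   -0.5]
turn [-0.18  0.16 -0.4 ] then rel [  34.5 -413.6   -1.7]
scene [[272. 168.]
 [243. 199.]
 [248. 187.]]
side [[214. 197.]
 [282. 192.]
 [249. 207.]]
w1 [[209. 135.]
 [102. 234.]
 [140. 170.]]
[np.float64(0.480715276649927), np.float64(0.03102061638781469), 0.08]
```

View pics/w1.png

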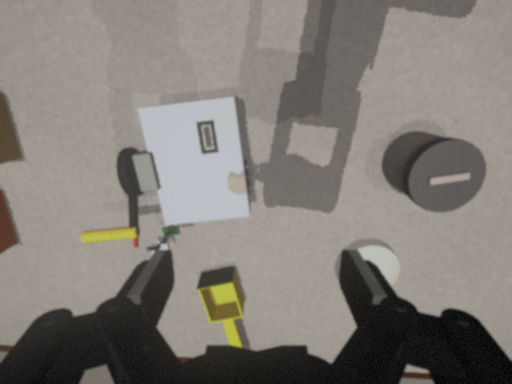

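The wrist view shows the slot frame at (208,137), close to the predicted (209,135). The bar runs from (82,237) to (135,233). I'll refine from this view.

Run:
```python
from h import *
p,W=cloud("w1"); g=p.astype(int).sum(2)/3
b=(abs(W[...,2]-.08)<.006)&(g>125); b=cv2.morphologyEx(b.astype(np.uint8),cv2.MORPH_OPEN,np.ones((3,3)))
k,l,st,ce=cv2.connectedComponentsWithStats(b); i=1+np.argmax(st[1:,4]); q=W[l==i]
print("port",st[i],cv2.minAreaRect((q[:,:2]*1000).astype(np.float32)),np.median(q[:,2]))
# dark frame around slot: intersect at z=.08 plane
m=np.zeros_like(b); m[112:162,190:226]=1
d=(g<100)&(m>0); ys,xs=np.nonzero(d)
print("frame px",cv2.minAreaRect(np.c_[xs,ys].astype(np.float32)))
z=np.load("pics/w1.npz"); M=R.from_quat(z["att"]).as_matrix()
r=np.c_[(xs-z["cx"])/z["f"],(ys-z["cy"])/z["f"],np.ones(len(xs))]@M.T
Q=z["xyz"]+r*((.08-z["xyz"][2])/r[:,2])[:,None]
print("frame",cv2.minAreaRect((Q[:,:2]*1000).astype(np.float32)),z["xyz"])
# same from scene cam
```

```text
port [  138    97   112   128 10315] ((521.7186889648438, 16.743492126464844), (160.45855712890625, 120.37824249267578), 11.270355224609375) 0.08036118632949923
frame px ((206.91616821289062, 136.70518493652344), (29.803211212158203, 14.673519134521484), 81.25383758544922)
frame ((483.09454345703125, 28.936059951782227), (37.358421325683594, 18.592363357543945), 10.932042121887207) [0.41994254 0.0881291  0.45346826]
```

play_rows(rows=[[[0,0,0],[2.8,-34.5,0],0.4],[[0,0,0],[2.8,-34.5,0],0.4],[[0,0,0],[2.8,-34.5,0],0.4],[[0,0,0],[2.8,-34.5,0],0.4],[[0,0,0],[2.8,-34.5,0],0.4],[[0,0,0],[2.8,-34.5,0],0.4],[[0,0,0],[2.8,-34.5,0],0.4],[[0,0,0],[2.8,-34.5,0],0.4],[[0,0,0],[2.8,-34.5,0],0.4],[[0,0,0],[2.8,-34.5,0],0.4],[[0,0,0],[0,0,30],0.4],[[0,0,0],[0,0,20],0.4]])

```text
t: 2.9
tcp_pos: [0.5034, -0.2467, 0.2476]
tool_rot: [-0.044, 0.999, -0.0, 0.0]
force: [-1.3, 1.2, 0.1]
finger_gap: 0.601
gripper_force: 0.0
```

```bash
cat > w.py <<'E'
from h import *
import sys
def rects(n):
    p,W=cloud(n); hsv=cv2.cvtColor(p,cv2.COLOR_RGB2HSV); H,S,V=[hsv[...,i].astype(int) for i in range(3)]
    red=((H<6)|(H>174))&(S>150)&(V>60)
    k,l,st,ce=cv2.connectedComponentsWithStats(red.astype(np.uint8))
    for i in range(1,k):
        if st[i,4]>60:
            q=W[(l==i)]; q=q[q[:,2]>np.nanmax(q[:,2])-.008]
            print("red",ce[i].round(),st[i,4],np.median(q,0).round(4),cv2.minAreaRect((q[:,:2]*1000).astype(np.float32)))
E
python3 - <<'E'
from w import *
rel([.5074,-.32,.25],95.2)
grab("wrist","w2"); rects("w2")
E
```

```text
t 2.9 tcp [ 0.5034 -0.2467  0.2476] yaw_y 95.0 tilt [-0.001 -0.    -1.   ] gap 0.601 F [-1.3  1.2  0.1] rel [  2.4 -73.3  -2.4]
turn [-0.01  0.04 -0.2 ] then rel [  2.6 -73.3  -2.4]
red [181.  48.] 1425 [ 0.3925 -0.321   0.1305] ((393.4018859863281, -321.59228515625), (49.73271179199219, 19.118499755859375), 3.330061674118042)
red [ 62. 152.] 1045 [ 0.4907 -0.4316  0.1308] ((491.0152587890625, -432.2961120605469), (19.12296485900879, 52.07149887084961), 26.119304656982422)
red [188. 170.] 336 [ 0.5064 -0.32    0.1022] ((506.853271484375, -319.91436767578125), (32.90281677246094, 11.76487922668457), 6.011211395263672)
```

play_rows(rows=[[[0,0,-0.6],[0.8,-24.4,0],0.4],[[0,0,0],[0.8,-24.4,0],0.4],[[0,0,0],[0.8,-24.4,0],0.4],[[0,0,0],[0,0,25],0.4],[[0,0,0],[0,0,25],0.4],[[0,0,0],[0,0,25],0.4],[[0,0,0],[0,0,25],0.4],[[0,0,0],[0,0,0],0.4]])

```text
t: 3.62
tcp_pos: [0.5055, -0.3149, 0.1442]
tool_rot: [-0.051, 0.999, 0.004, -0.004]
force: [-0.5, 0.5, -0.7]
finger_gap: 0.6
gripper_force: 0.0
```

Run:
```python
from w import *
rel([.507,-.32,.071],95.6)
grab("wrist","w3"); rects("w3")
```

```text
t 3.62 tcp [ 0.5055 -0.3149  0.1442] yaw_y 95.8 tilt [ 0.007  0.009 -1.   ] gap 0.6 F [-0.5  0.5 -0.7] rel [-1.5 -5.9 73.1]
turn [ 0.49 -0.41  0.2 ] then rel [-1.  -5.2 73.2]
red [265.  41.] 3032 [ 0.3976 -0.3218  0.1305] ((398.5391845703125, -321.8235778808594), (40.96653747558594, 18.902719497680664), 3.0234270095825195)
red [ 68. 189.] 2637 [ 0.4898 -0.4315  0.1306] ((491.17425537109375, -432.06695556640625), (20.247486114501953, 52.350791931152344), 24.376859664916992)
red [247. 199.] 262 [ 0.496  -0.323   0.1021] ((498.76220703125, -321.9028625488281), (16.917320251464844, 11.593975067138672), 4.98717737197876)
red [248. 225.] 246 [ 0.5171 -0.3201  0.1022] ((515.888916015625, -319.8771667480469), (15.349078178405762, 11.267563819885254), 5.117310523986816)
```

play_rows(rows=[[[0,0,0],[0,-6,0],0.4],[[0,0,0],[0,0,0],0.4],[[0,0,0],[0,0,0],0.4],[[0,0,0],[0,0,0],0.4]])

```text
t: 4.0
tcp_pos: [0.5095, -0.3255, 0.1503]
tool_rot: [-0.05, 0.999, -0.001, 0.001]
force: [-0.3, 0.1, -0.3]
finger_gap: 0.601
gripper_force: 0.0
```

Run:
```python
from w import *
rel([.507,-.3206,.071],95.6)
```

```text
t 4.0 tcp [ 0.5095 -0.3255  0.1503] yaw_y 95.73 tilt [-0.002 -0.002 -1.   ] gap 0.601 F [-0.3  0.1 -0.3] rel [ 2.2  5.3 79.2]
turn [-0.13  0.12  0.13] then rel [ 2.   5.1 79.3]
```

play_rows(rows=[[[0,0,0],[2,5.1,0],0.4],[[0,0,0],[0,0,15],0.4],[[0,0,0],[0,0,15],0.4],[[0,0,0],[0,0,15],0.4],[[0,0,0],[0,0,15],0.4],[[0,0,0],[0,0,12],0.4],[[0,0,0],[0,0,7],0.4],[[0,0,0],[0,0,0],0.4],[[0,0,0],[0,0,0],0.4],[[0,0,0],[0,0,0],0.4]])

```text
t: 4.83
tcp_pos: [0.5067, -0.3203, 0.0702]
tool_rot: [-0.05, 0.999, -0.001, 0.001]
force: [0.7, 0.1, 0.7]
finger_gap: 0.598
gripper_force: 0.0
```

Run:
```python
from w import *
rel([.507,-.3206,.071],95.6)
```

```text
t 4.83 tcp [ 0.5067 -0.3203  0.0702] yaw_y 95.74 tilt [-0.001 -0.001 -1.   ] gap 0.598 F [0.7 0.1 0.7] rel [-0.3 -0.3 -0.8]
turn [-0.06  0.06  0.14] then rel [-0.3 -0.3 -0.8]
```

play_rows(rows=[[[0,0,0],[0,0,0],1],[[0,0,0],[0,0,0],1],[[0,0,0],[0,0,0],1],[[0,0,0],[0,0,0],1],[[0,0,0],[0,0,0],1],[[0,0,0],[0,0,0],1],[[0,0,0],[0,0,0],1],[[0,0,0],[0,0,0],1]], grip_force=50)

```text
t: 5.5
tcp_pos: [0.5066, -0.3204, 0.0703]
tool_rot: [-0.05, 0.999, -0.001, 0.001]
force: [0.1, -0.4, 5.7]
finger_gap: 0.149
gripper_force: 51.7
```

play_rows(rows=[[[0,0,0],[0,0,-10],1],[[0,0,0],[0,0,-15],1],[[0,0,0],[0,0,-15],1],[[0,0,0],[0,0,-25],1],[[0,0,0],[0,0,-25],1],[[0,0,0],[0,0,-25],1],[[0,0,0],[0,0,-25],1],[[0,0,0],[0,0,-10],1],[[0,0,0],[0,0,0],1],[[0,0,0],[0,0,0],1]])

```text
t: 6.33
tcp_pos: [0.5058, -0.3196, 0.2192]
tool_rot: [-0.05, 0.999, 0.0, -0.0]
force: [-0.5, 0.5, -0.7]
finger_gap: 0.151
gripper_force: 51.0
```

Run:
```python
from w import *
rel([.4831,.0289,.22],101.2)
grab("side","s2");print(px("s2",sense()["tcp_pos"]).round())
grab("wrist","w4")
```

```text
t 6.33 tcp [ 0.5058 -0.3196  0.2192] yaw_y 95.73 tilt [ 0.  0. -1.] gap 0.151 F [-0.5  0.5 -0.7] rel [-12.2 349.1  -0.7]
turn [ 0.02 -0.01 -5.47] then rel [-45.4 346.3  -0.8]
[[304. 211.]]
```

play_rows(rows=[[[0,0,-2.7],[0,0,0],1],[[0,0,-2.77],[0,0,0],1],[[0,0,0],[-3,23,0],1],[[0,0,0],[-3,23,0],1],[[0,0,0],[-3,23,0],1],[[0,0,0],[-3,23,0],1],[[0,0,0],[-3,23,0],1],[[0,0,0],[-3,23,0],1],[[0,0,0],[-3,23,0],1],[[0,0,0],[-3,23,0],1],[[0,0,0],[-3,23,0],1],[[0,0,0],[-3,23,0],1]])

```text
t: 7.43
tcp_pos: [0.4895, -0.087, 0.2177]
tool_rot: [-0.097, 0.995, 0.001, -0.002]
force: [0.4, 0.9, 0.6]
finger_gap: 0.151
gripper_force: 51.0
```

play_rows(rows=[[[0,0,0],[-3,23,0],1],[[0,0,0],[-3,23,0],1],[[0,0,0],[-3,23,0],1],[[0,0,0],[-3,23,0],1],[[0,0,0],[-3,14,0],1],[[0,0,0],[0,10,0],1],[[0,0,0],[0,0,0],1],[[0,0,0],[0,0,0],1],[[0,0,0],[0,0,0],1],[[0,0,0],[0,0,0],1]])

```text
t: 8.27
tcp_pos: [0.4832, 0.0273, 0.2193]
tool_rot: [-0.097, 0.995, -0.0, -0.0]
force: [-0.2, -1.0, -1.1]
finger_gap: 0.155
gripper_force: 51.0
```

Run:
```python
from w import *
rel([.4831,.0289,.22],101.2)
grab("wrist","w5"); grab("scene","c5"); grab("side","s5")
p,W=cloud("w5"); g=p.astype(int).sum(2)/3
b=(abs(W[...,2]-.08)<.006)&(g>110); b=cv2.morphologyEx(b.astype(np.uint8),cv2.MORPH_OPEN,np.ones((3,3)))
k,l,st,ce=cv2.connectedComponentsWithStats(b); i=1+np.argmax(st[1:,4]); q=W[l==i]
print("port",st[i],cv2.minAreaRect((q[:,:2]*1000).astype(np.float32)),np.median(q[:,2]))
print(px("w5",[.4831,.0289,.08]))
a=[cv2.imread("pics/w5.png"), cv2.imread("pics/c5.png")[120:240,190:350]]
cv2.imwrite("pics/v5.png",np.hstack([cv2.resize(x,(400,300),interpolation=cv2.INTER_CUBIC) for x in a]))
```

```text
t 8.27 tcp [0.4832 0.0273 0.2193] yaw_y 101.14 tilt [ 0. -0. -1.] gap 0.155 F [-0.2 -1.  -1.1] rel [-0.2  1.6 -0.7]
turn [-0.01 -0.02 -0.06] then rel [-0.2  1.6 -0.7]
port [  179   131   121   139 11246] ((521.39599609375, 15.887580871582031), (159.9667510986328, 122.02339935302734), 11.348119735717773) 0.08023859430503219
[[258.59144831 175.08372733]]
```

View pics/v5.png

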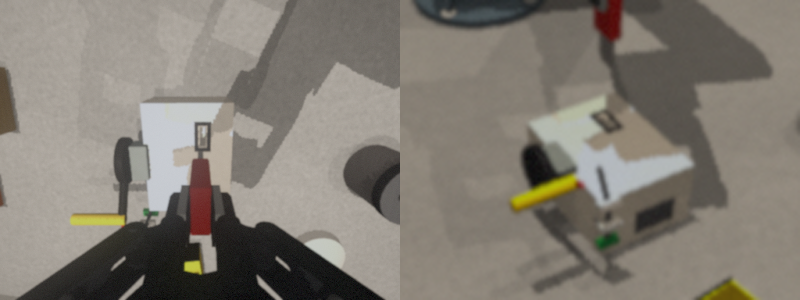

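Wrist view (left half): the slot frame is at (203,135), i.e. full-size (260,173), with the gauge pointing at it. In the scene crop (right half) the gauge hangs straight. I'll fit the frame's centre numerically.

```bash
cat >> w.py <<'E'
def frame(n,box,th=100,z=.08):
    Z=np.load(f"pics/{n}.npz"); g=Z["p"].astype(int).sum(2)/3; u0,u1,v0,v1=box
    m=np.zeros(g.shape,bool); m[v0:v1,u0:u1]=1
    d=((g<th)&m).astype(np.uint8); k,l,st,ce=cv2.connectedComponentsWithStats(d); i=1+np.argmax(st[1:,4]); ys,xs=np.nonzero(l==i)
    M=R.from_quat(Z["att"]).as_matrix()
    r=np.c_[(xs-Z["cx"])/Z["f"],(ys-Z["cy"])/Z["f"],np.ones(len(xs))]@M.T
    Q=Z["xyz"]+r*((z-Z["xyz"][2])/r[:,2])[:,None]
    print(n,"frame",st[i],cv2.minAreaRect((Q[:,:2]*1000).astype(np.float32)))
E
python3 - <<'E'
from w import *
for th in (80,100): frame("w5",(246,272,150,198),th)
frame("w1",(190,226,112,162),80)
frame("c5",(265,285,158,176),90)
frame("scene",(262,284,160,176),90)
frame("side",(205,224,188,206),90)
E
```

```text
w5 frame [251 165  18  28  67] ((486.7237854003906, 30.669570922851562), (30.181005477905273, 17.116247177124023), 8.645622253417969)
w5 frame [250 157  20  41 296] ((485.4848327636719, 30.259422302246094), (43.719093322753906, 19.752849578857422), 10.738969802856445)Traceback (most recent call last):
  File "<stdin>", line 3, in <module>
  File "w.py", line 14, in frame
    d=((g<th)&m).astype(np.uint8); k,l,st,ce=cv2.connectedComponentsWithStats(d); i=1+np.argmax(st[1:,4]); ys,xs=np.nonzero(l==i)
                                                                                      ~~~~~~~~~^^^^^^^^^^
    return _wrapfunc(a, 'argmax', axis=axis, out=out, **kwds)
    return bound(*args, **kwds)
ValueError: attempt to get argmax of an empty sequence
```

play_rows(rows=[[[0,0,0],[0.5,2.6,0],1],[[0,0,0],[0,0,15],1],[[0,0,0],[0,0,15],1],[[0,0,0],[0,0,15],1],[[0,0,0],[0,0,15],1],[[0,0,0],[0,0,9],1],[[0,0,0],[0,0,5],1],[[0,0,0],[0,0,0],1],[[0,0,0],[0,0,0],1],[[0,0,0],[0,0,0],1]])

```text
t: 9.25
tcp_pos: [0.4827, 0.0306, 0.1462]
tool_rot: [-0.098, 0.995, -0.0, 0.001]
force: [0.5, -0.5, -0.3]
finger_gap: 0.151
gripper_force: 51.0
```

Run:
```python
from w import *
rel([.4822,.0298,.143],101.2)
grab("wrist","w6"); grab("scene","c6"); grab("side","s6")
print([px(n,[.4822,.0298,.083]) for n in("w6","c6","s6")])
def crop(n,k=40,j=30):
    u,v=px(n,[.4822,.0298,.085])[0].astype(int); return cv2.resize(cv2.imread(f"pics/{n}.png")[v-j:v+j,u-k:u+k],(400,300),interpolation=cv2.INTER_CUBIC)
cv2.imwrite("pics/v6.png",np.vstack([np.hstack([crop("w6",80,60),crop("c6")]),np.hstack([crop("s6"),cv2.resize(cv2.imread("pics/w6.png"),(400,300))])]))
```

```text
t 9.25 tcp [0.4827 0.0306 0.1462] yaw_y 101.2 tilt [-0.001 -0.001 -1.   ] gap 0.151 F [ 0.5 -0.5 -0.3] rel [ 0.7 -0.7  3.2]
turn [-0.03  0.08  0.  ] then rel [ 0.7 -0.7  3.2]
[array([[256.35604598, 200.16636393]]), array([[272.08976257, 167.34605055]]), array([[214.22527747, 195.64545293]])]
```

View pics/v6.png

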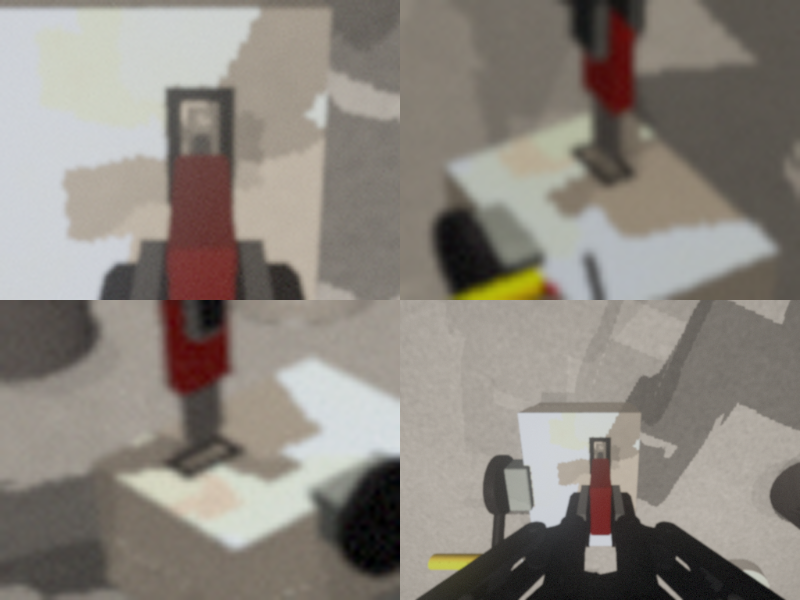

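The views agree: the tip is just above the frame, about 1 mm to +y in the wrist crop (blade col 204, frame centre 200). I'll correct that and go down gently.

play_rows(rows=[[[0,0,0],[0.5,-1.1,0],1],[[0,0,0],[0,0,3],1],[[0,0,0],[0,0,3],1],[[0,0,0],[0,0,3],1],[[0,0,0],[0,0,3],1],[[0,0,0],[0,0,3],1],[[0,0,0],[0,0,0],1],[[0,0,0],[0,0,0],1]])

```text
t: 10.07
tcp_pos: [0.4816, 0.0295, 0.1302]
tool_rot: [-0.098, 0.995, 0.0, -0.0]
force: [-0.3, -0.2, 0.1]
finger_gap: 0.152
gripper_force: 51.0
```

Run:
```python
from w import *
rel([.4822,.0298,.101],101.2)
```

```text
t 10.07 tcp [0.4816 0.0295 0.1302] yaw_y 101.2 tilt [ 0.001  0.    -1.   ] gap 0.152 F [-0.3 -0.2  0.1] rel [-0.7  0.1 29.2]
turn [ 0.02 -0.05  0.  ] then rel [-0.7  0.2 29.2]
```

Tip is 8 mm inside with no contact force. Continuing down.

play_rows(rows=[[[0,0,0],[0,0,3],1],[[0,0,0],[0,0,3],1],[[0,0,0],[0,0,3],1],[[0,0,0],[0,0,3],1],[[0,0,0],[0,0,3],1],[[0,0,0],[0,0,3],1],[[0,0,0],[0,0,0],1]])

```text
t: 10.65
tcp_pos: [0.4814, 0.0296, 0.1119]
tool_rot: [-0.098, 0.995, 0.0, -0.001]
force: [0.5, -0.1, -1.3]
finger_gap: 0.149
gripper_force: 51.0
```

Run:
```python
from w import *
rel([.4822,.0298,.1003],101.2)
```

```text
t 10.65 tcp [0.4814 0.0296 0.1119] yaw_y 101.2 tilt [ 0.001  0.    -1.   ] gap 0.149 F [ 0.5 -0.1 -1.3] rel [-0.9  0.1 11.6]
turn [ 0.03 -0.07  0.  ] then rel [-0.9  0.1 11.6]
```

play_rows(rows=[[[0,0,0],[0,0,3],1],[[0,0,0],[0,0,3],1],[[0,0,0],[0,0,2.5],1],[[0,0,0],[0,0,1.5],1],[[0,0,0],[0,0,1],1],[[0,0,0],[0,0,0.7],1],[[0,0,0],[0,0,0],1],[[0,0,0],[0,0,0],1]])

```text
t: 11.32
tcp_pos: [0.4818, 0.0295, 0.1008]
tool_rot: [-0.098, 0.995, -0.0, 0.0]
force: [-0.3, 0.9, -0.9]
finger_gap: 0.151
gripper_force: 51.0
```

Run:
```python
from w import *
rel([.4822,.0298,.1003],101.2)
```

```text
t 11.32 tcp [0.4818 0.0295 0.1008] yaw_y 101.2 tilt [-0. -0. -1.] gap 0.151 F [-0.3  0.9 -0.9] rel [-0.4  0.2  0.5]
turn [-0.    0.01  0.  ] then rel [-0.4  0.2  0.5]
```

Still free; pushing until the shoulder bears on the housing.

play_rows(rows=[[[0,0,0],[0,0,0.7],1],[[0,0,0],[0,0,0.7],1],[[0,0,0],[0,0,0],1],[[0,0,0],[0,0,0],1]])

```text
t: 11.65
tcp_pos: [0.482, 0.0295, 0.1003]
tool_rot: [-0.098, 0.995, -0.0, 0.0]
force: [-1.9, 0.4, 5.8]
finger_gap: 0.156
gripper_force: 52.0
```

play_rows(rows=[[[0,0,0],[0,0,0.8],1],[[0,0,0],[0,0,0],1],[[0,0,0],[0,0,0],1]])

```text
t: 11.9
tcp_pos: [0.482, 0.0294, 0.1002]
tool_rot: [-0.098, 0.995, -0.0, 0.001]
force: [-3.1, 0.3, 12.5]
finger_gap: 0.15
gripper_force: 52.9
```

Contact at z = 0.1003, as expected (force rises to 12 N with no further travel), so it is seated. Releasing.

play_rows(rows=[[[0,0,0],[0,0,-1],0.5],[[0,0,0],[0,0,0],0.5],[[0,0,0],[0,0,0],0.5],[[0,0,0],[0,0,0],0.5],[[0,0,0],[0,0,-10],0.5],[[0,0,0],[0,0,-20],0.5],[[0,0,0],[0,0,-25],0.5],[[0,0,0],[0,0,-25],0.5],[[0,0,0],[0,0,-25],0.5],[[0,0,0],[0,0,-10],0.5],[[0,0,0],[0,0,0],0.5],[[0,0,0],[0,0,0],0.5]])

```text
t: 12.9
tcp_pos: [0.4818, 0.0295, 0.2146]
tool_rot: [-0.098, 0.995, -0.0, 0.0]
force: [0.8, 0.2, -0.4]
finger_gap: 0.502
gripper_force: 0.0
```

Run:
```python
from w import *
rel([.4822,.0298,.22],101.2)
grab("wrist","w7"); grab("scene","c7"); grab("side","s7"); rects("w7")
p,W=cloud("s7"); hsv=cv2.cvtColor(p,cv2.COLOR_RGB2HSV); H,S,V=[hsv[...,i].astype(int) for i in range(3)]
for n in("w7","c7","s7"):
    p,W=cloud(n); hsv=cv2.cvtColor(p,cv2.COLOR_RGB2HSV); H,S,V=[hsv[...,i].astype(int) for i in range(3)]
    y=(H>22)&(H<34)&(S>150)&(W[...,2]>.07)&(W[...,0]<.65)
    k,l,st,ce=cv2.connectedComponentsWithStats(y.astype(np.uint8)); i=1+np.argmax(st[1:,4]); q=W[l==i]
    print(n,"bar",ce[i].round(),st[i,4],np.median(q,0).round(4),q[:,2].max().round(4),cv2.minAreaRect((q[:,:2]*1000).astype(np.float32)))
def crop(n,k=48,j=36):
    u,v=px(n,[.53,-.0,.085])[0].astype(int); return cv2.resize(cv2.imread(f"pics/{n}.png")[v-j:v+j,u-k:u+k],(400,300),interpolation=cv2.INTER_CUBIC)
cv2.imwrite("pics/v7.png",np.hstack([crop("s7"),crop("c7")]))
```

```text
t 12.9 tcp [0.4818 0.0295 0.2146] yaw_y 101.2 tilt [-0.001 -0.    -1.   ] gap 0.502 F [ 0.8  0.2 -0.4] rel [-0.5  0.2 -5.4]
turn [-0.01  0.03  0.  ] then rel [-0.5  0.2 -5.4]
w7 bar [125. 283.] 613 [ 0.6079 -0.0824  0.1194] 0.2759 ((563.0567016601562, -48.41180419921875), (52.256500244140625, 172.55819702148438), 52.12578582763672)
c7 bar [248. 196.] 166 [ 0.6157 -0.0831  0.1173] 0.1214 ((597.0070190429688, -74.2584228515625), (50.37221908569336, 100.55400848388672), 52.23289489746094)
s7 bar [279. 189.] 109 [ 0.6097 -0.091   0.1204] 0.1236 ((610.303955078125, -89.41157531738281), (13.028450965881348, 68.59138488769531), 11.435168266296387)
```

View pics/v7.png

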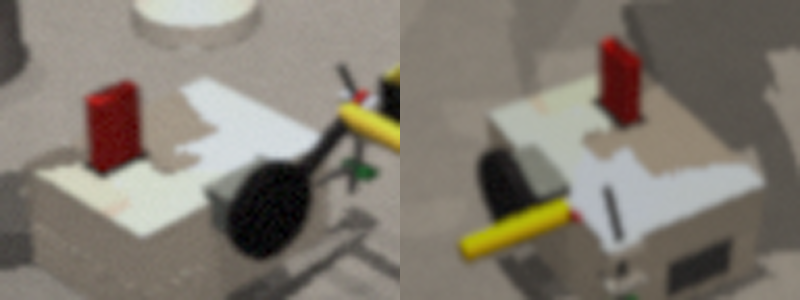

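The gauge stands upright, its shoulder flush on the housing, and the red pointer sits above the tick arc. Now to the thumb bar with the fingers closed.

play_rows(rows=[[[0,0,0],[0,0,-10],1],[[0,0,0],[-12.3,-17.1,0],1],[[0,0,0],[-12.3,-17.1,0],1],[[0,0,0],[-12.3,-17.1,0],1],[[0,0,0],[-12.3,-17.1,0],1],[[0,0,0],[-12.3,-17.1,0],1],[[0,0,0],[-12.3,-17.1,0],1],[[0,0,0],[-12.3,-17.1,0],1],[[0,0,0],[-12.3,-17.1,0],1],[[0,0,0],[-12,-17.1,0],1],[[0,0,0],[0,0,0],1],[[0,0,0],[0,0,0],1]])

```text
t: 14.05
tcp_pos: [0.6196, -0.1005, 0.2226]
tool_rot: [-0.097, 0.995, 0.001, -0.002]
force: [-1.2, -0.6, -0.0]
finger_gap: 0.002
gripper_force: 0.0
```

play_rows(rows=[[[0,0,0],[0,0,20],1],[[0,0,0],[0,0,20],1],[[0,0,0],[0,0,20],1],[[0,0,0],[0,0,15],1],[[0,0,0],[0,0,5],1],[[0,0,0],[0,0,0],1],[[0,0,0],[0,0,0],1]])

```text
t: 14.63
tcp_pos: [0.6196, -0.0994, 0.1446]
tool_rot: [-0.098, 0.995, 0.0, -0.0]
force: [0.9, -0.7, 0.1]
finger_gap: -0.002
gripper_force: 0.0
```

Run:
```python
from w import *
rel([.6199,-.1002,.135],101.2)
grab("side","s8"); grab("scene","c8")
def crop(n,k=48,j=36):
    u,v=px(n,[.61,-.09,.1])[0].astype(int); return cv2.resize(cv2.imread(f"pics/{n}.png")[v-j:v+j,u-k:u+k],(400,300),interpolation=cv2.INTER_CUBIC)
cv2.imwrite("pics/v8.png",np.hstack([crop("s8"),crop("c8")]))
```

```text
t 14.63 tcp [ 0.6196 -0.0994  0.1446] yaw_y 101.23 tilt [ 0.001  0.001 -1.   ] gap -0.002 F [ 0.9 -0.7  0.1] rel [-0.1 -0.8  9.6]
turn [ 0.03 -0.04  0.03] then rel [-0.1 -0.8  9.6]
```

View pics/v8.png

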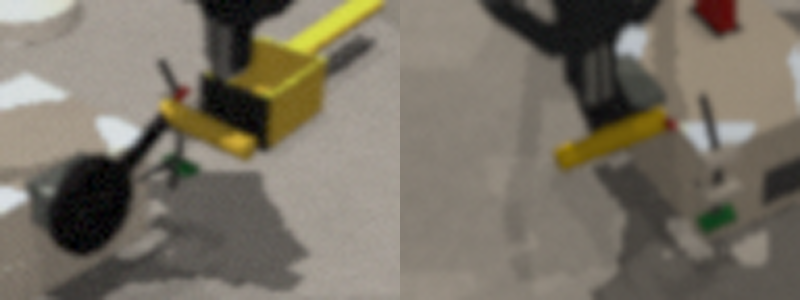

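The shut fingers stand over the bar, about 15 mm short of contact; the green tick is at (180,163) left and (715,217) right. Pressing down in steps.

play_rows(rows=[[[0,0,0],[0,0,4],1],[[0,0,0],[0,0,4],1],[[0,0,0],[0,0,4],1],[[0,0,0],[0,0,4],1],[[0,0,0],[0,0,2],1],[[0,0,0],[0,0,0],1],[[0,0,0],[0,0,0],1]])

```text
t: 15.32
tcp_pos: [0.6199, -0.1, 0.1263]
tool_rot: [-0.098, 0.995, 0.0, -0.0]
force: [0.4, 0.4, -0.2]
finger_gap: 0.002
gripper_force: 0.0
```

play_rows(rows=[[[0,0,0],[0,0,4],1],[[0,0,0],[0,0,4],1],[[0,0,0],[0,0,4],1],[[0,0,0],[0,0,4],1],[[0,0,0],[0,0,4],1],[[0,0,0],[0,0,4],1],[[0,0,0],[0,0,4],1],[[0,0,0],[0,0,4],1],[[0,0,0],[0,0,0],1],[[0,0,0],[0,0,0],1]])

```text
t: 16.15
tcp_pos: [0.6248, -0.0994, 0.0996]
tool_rot: [-0.097, 0.995, -0.001, 0.006]
force: [3.1, 6.2, 15.8]
finger_gap: 0.0
gripper_force: 7.7
```

Force is higher than the bar should give (16 N up, 6 N sideways), so I'm looking before going on.

Run:
```python
from w import *
rel([.6199,-.1002,.0712],101.2)
grab("side","s9"); grab("scene","c9"); grab("wrist","w9")
def crop(n,k=40,j=30):
    u,v=px(n,[.61,-.09,.09])[0].astype(int); return cv2.resize(cv2.imread(f"pics/{n}.png")[v-j:v+j,u-k:u+k],(400,300),interpolation=cv2.INTER_CUBIC)
cv2.imwrite("pics/v9.png",np.vstack([np.hstack([crop("s9"),crop("c9")]),np.hstack([cv2.resize(cv2.imread("pics/w9.png"),(400,300))]*2)]))
for n in("c8","s8","c9","s9"):
    p,W=cloud(n); hsv=cv2.cvtColor(p,cv2.COLOR_RGB2HSV); H,S,V=[hsv[...,i].astype(int) for i in range(3)]
    y=(H>18)&(H<34)&(S>150)&(W[...,2]>.03)&(W[...,0]<.65)&(W[...,1]<-.03)
    k,l,st,ce=cv2.connectedComponentsWithStats(y.astype(np.uint8)); i=1+np.argmax(st[1:,4]); q=W[l==i]
    print(n,"bar",ce[i].round(),st[i,4],np.median(q,0).round(4),np.percentile(q[:,2],98).round(4),cv2.minAreaRect((q[:,:2]*1000).astype(np.float32)))
```

```text
t 16.15 tcp [ 0.6248 -0.0994  0.0996] yaw_y 101.15 tilt [-0.012 -0.003 -1.   ] gap 0.0 F [ 3.1  6.2 15.8] rel [ 5.3  0.3 28.4]
turn [-0.16  0.67 -0.05] then rel [ 4.9  0.2 28.4]
c8 bar [248. 196.] 164 [ 0.6156 -0.082   0.1171] 0.1211 ((593.4779052734375, -73.18272399902344), (54.627079010009766, 102.64398956298828), 59.636199951171875)
s8 bar [279. 189.] 118 [ 0.6096 -0.0918  0.1195] 0.1232 ((610.0779418945312, -89.16989135742188), (12.83549976348877, 68.56587982177734), 12.509805679321289)
c9 bar [255. 198.] 87 [ 0.6161 -0.0665  0.1076] 0.1114 ((594.5223999023438, -58.39460372924805), (28.609107971191406, 87.54444885253906), 67.19448852539062)
s9 bar [280. 192.] 97 [ 0.6134 -0.0895  0.1103] 0.1145 ((612.62890625, -87.98809814453125), (13.39910888671875, 67.04766845703125), 15.327860832214355)
```

View pics/v9.png

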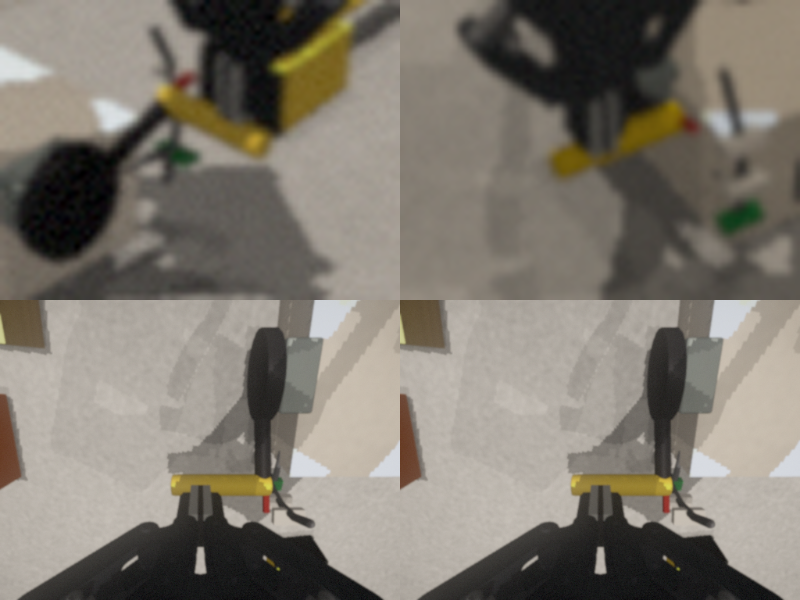

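The wrist view shows the fingertips slid off the bar's outer (+x) side, and the bar is barely down (top ≈ 0.114). I'll lift, centre on the bar and follow its arc this time.

play_rows(rows=[[[0,0,0],[-2,0,-5],1],[[0,0,0],[0,0,-15],1],[[0,0,0],[0,0,-15],1],[[0,0,0],[0,0,-15],1],[[0,0,0],[0,0,0],1],[[0,0,0],[0,0,0],1],[[0,0,0],[7,0,0],1],[[0,0,0],[0,0,0],1],[[0,0,0],[0,0,0],1],[[0,0,0],[0,0,0],1]])

```text
t: 17.13
tcp_pos: [0.6144, -0.1009, 0.1437]
tool_rot: [-0.097, 0.995, 0.0, -0.001]
force: [-0.0, -1.0, 0.0]
finger_gap: -0.004
gripper_force: 0.0
```

Run:
```python
from w import *
rel([.6145,-.1012,.1310],101.2)
grab("wrist","wa"); p,W=cloud("wa"); hsv=cv2.cvtColor(p,cv2.COLOR_RGB2HSV); H,S,V=[hsv[...,i].astype(int) for i in range(3)]
y=(H>18)&(H<34)&(S>150)&(W[...,2]>.1)&(W[...,2]<.13)
k,l,st,ce=cv2.connectedComponentsWithStats(y.astype(np.uint8)); i=1+np.argmax(st[1:,4]); q=W[l==i]
print("bar",ce[i].round(),st[i],np.median(q,0).round(4),q[:,2].max(),cv2.minAreaRect((q[:,:2]*1000).astype(np.float32)))
top=q[q[:,2]>np.percentile(q[:,2],97)-.002]; print("top line",top.mean(0),len(top))
# finger surfaces nearest
s=sense(); M=R.from_quat(s["tool_rot"]).as_matrix(); L=(W.reshape(-1,3)-s["tcp_pos"])@M*1000
f=(abs(L[:,0])<40)&(abs(L[:,1])<20)&(L[:,2]>-25)&(L[:,2]<12); L=L[f]
for a in range(-24,12,4):
    m=(L[:,2]>=a)&(L[:,2]<a+4)
    if m.any(): print(a,m.sum(),L[m].min(0).round(1),L[m].max(0).round(1))
```

```text
t 17.13 tcp [ 0.6144 -0.1009  0.1437] yaw_y 101.19 tilt [ 0.002  0.001 -1.   ] gap -0.004 F [-0. -1.  0.] rel [-0.  -0.3 12.7]
turn [ 0.05 -0.09 -0.01] then rel [-0.  -0.3 12.7]
bar [280. 221.] [ 228  211  100   21 1732] [ 0.614  -0.0844  0.113 ] 0.11557559196233419 ((615.0453491210938, -86.3396987915039), (13.339741706848145, 69.7812728881836), 9.589316368103027)
top line [ 0.61619664 -0.08501307  0.11369387] 978
-24 189 [  6.1 -13.4 -24. ] [ 11.5  12.7 -20. ]
-20 106 [  6.1 -11.7 -20. ] [ 11.3  11.5 -16. ]
-16 1 [ 10.3  -3.8 -15.8] [ 10.3  -3.8 -15.8]
```

```bash
cat >> w.py <<'E'
def bar(n):
    p,W=cloud(n); hsv=cv2.cvtColor(p,cv2.COLOR_RGB2HSV); H,S,V=[hsv[...,i].astype(int) for i in range(3)]
    y=(H>18)&(H<34)&(S>150)&(W[...,2]>.04)&(W[...,2]<.13)&(W[...,0]<.65)&(W[...,1]<-.05)
    k,l,st,ce=cv2.connectedComponentsWithStats(y.astype(np.uint8)); i=1+np.argmax(st[1:,4]); q=W[l==i]
    zt=np.percentile(q[:,2],95); print(n,"bar",ce[i].round(),st[i,4],np.median(q,0).round(4),"ztop",zt.round(4),"theta",(.5-np.arcsin((zt-.083)/.08)).round(3))
E
python3 - <<'E'
from w import *
grab("side","sb"); grab("scene","cb"); grab("wrist","wb")
for n in ["s7","c7","w7","s8","c8","s9","c9","sb","cb","wb"]: bar(n)
E
```

```text
s7 bar [279. 189.] 121 [ 0.6095 -0.0906  0.1197] ztop 0.123 theta -0.024
c7 bar [248. 196.] 177 [ 0.6157 -0.0815  0.1172] ztop 0.1206 theta 0.011
w7 bar [125. 283.] 616 [ 0.608  -0.0823  0.1194] ztop 0.122 theta -0.009
s8 bar [279. 189.] 118 [ 0.6096 -0.0918  0.1195] ztop 0.1229 theta -0.022
c8 bar [248. 196.] 161 [ 0.6156 -0.083   0.1171] ztop 0.1203 theta 0.015
s9 bar [280. 192.] 97 [ 0.6134 -0.0895  0.1103] ztop 0.1141 theta 0.101
c9 bar [254. 198.] 84 [ 0.6162 -0.0669  0.1078] ztop 0.1111 theta 0.142
sb bar [280. 191.] 111 [ 0.6132 -0.0914  0.1126] ztop 0.1161 theta 0.074
cb bar [248. 199.] 167 [ 0.6185 -0.0824  0.1099] ztop 0.1131 theta 0.114
wb bar [281. 220.] 1686 [ 0.6137 -0.0834  0.1134] ztop 0.115 theta 0.089
```

play_rows(rows=[[[0,0,0],[0,0,-5],1],[[0,0,0],[0,0,-5],1],[[0,0,0],[0,0,0],1],[[0,0,0],[0,0,0],1],[[0,0,0],[0,0,0],1],[[0,0,0],[0,0,0],1]])

```text
t: 17.83
tcp_pos: [0.615, -0.101, 0.1546]
tool_rot: [-0.098, 0.995, 0.0, -0.0]
force: [0.5, -0.3, 0.1]
finger_gap: -0.002
gripper_force: 0.0
```

Run:
```python
from w import *
rel([.6152,-.1012,.1310],101.2)
for n in ["scene","side","wrist"]: grab(n,n[0]+n[1]+"d"); bar(n[0]+n[1]+"d")
def crop(n,k=40,j=30):
    u,v=px(n,[.61,-.09,.1])[0].astype(int); return cv2.resize(cv2.imread(f"pics/{n}.png")[v-j:v+j,u-k:u+k],(400,300),interpolation=cv2.INTER_CUBIC)
cv2.imwrite("pics/vd.png",np.vstack([np.hstack([crop("sid"),crop("scd")]),np.hstack([cv2.resize(cv2.imread("pics/wrd.png"),(400,300)),crop("s7")])]))
```

```text
t 17.83 tcp [ 0.615  -0.101   0.1546] yaw_y 101.2 tilt [ 0.  0. -1.] gap -0.002 F [ 0.5 -0.3  0.1] rel [-0.2 -0.3 23.6]
turn [ 0.   -0.01  0.  ] then rel [-0.2 -0.3 23.6]
scd bar [248. 199.] 164 [ 0.6179 -0.082   0.112 ] ztop 0.1155 theta 0.081
sid bar [280. 191.] 111 [ 0.6122 -0.0909  0.1151] ztop 0.1185 theta 0.04
wrd bar [280. 214.] 1560 [ 0.6128 -0.0831  0.1158] ztop 0.1174 theta 0.056
```

View pics/vd.png

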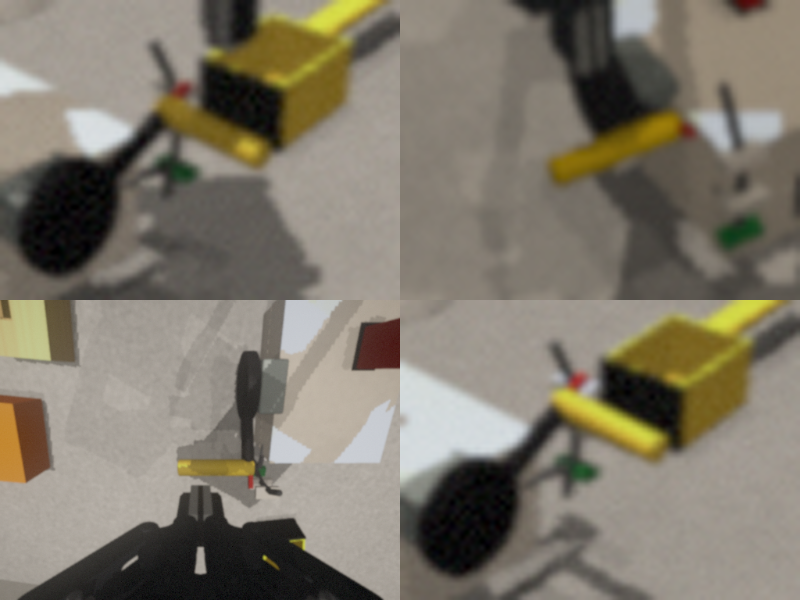

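The dial returns slowly (it is damped), which explains both the extra force and the slip at my earlier speed. The fingers are now centred over the bar, so I'm pressing slowly along its arc. I've used my ten pictures and go by numbers from here.

play_rows(rows=[[[0,0,0],[0,0,12],1],[[0,0,0],[0,0,8],1],[[0,0,0],[0,0,3.6],1],[[0,0,0],[-0.3,0,1.2],1],[[0,0,0],[-0.4,0,1.2],1],[[0,0,0],[-0.5,0,1.2],1],[[0,0,0],[-0.5,0,1.2],1],[[0,0,0],[-0.5,0,1.2],1],[[0,0,0],[-0.5,0,1.2],1],[[0,0,0],[-0.5,0,1.2],1],[[0,0,0],[-0.5,0,1.2],1],[[0,0,0],[-0.5,0,1.2],1]])

```text
t: 18.98
tcp_pos: [0.6193, -0.1002, 0.1202]
tool_rot: [-0.098, 0.995, -0.0, 0.0]
force: [1.1, -0.3, 0.0]
finger_gap: -0.002
gripper_force: 0.0
```

```bash
cat > k.py <<'E'
from w import *
import sys
rel([.6224,-.0997,.0712],101.2)
for n in ["side","wrist"]: grab(n,n[:2]+sys.argv[1]); bar(n[:2]+sys.argv[1])
E
python3 k.py e
```

```text
t 18.98 tcp [ 0.6193 -0.1002  0.1202] yaw_y 101.21 tilt [-0. -0. -1.] gap -0.002 F [ 1.1 -0.3  0. ] rel [-3.1 -0.1 49. ]
turn [-0.01  0.01  0.01] then rel [-3.1 -0.1 49. ]
sie bar [280. 190.] 111 [ 0.6109 -0.0951  0.1183] ztop 0.1216 theta -0.003
wre bar [288. 229.] 2261 [ 0.6103 -0.0822  0.119 ] ztop 0.1207 theta 0.01
```

Run:
```python
from w import *
# tcp at each shot
for n,t in [("s8",[.6196,-.0994,.1446]),("c8",[.6196,-.0994,.1446]),("sid",[.615,-.101,.1546]),("scd",[.615,-.101,.1546]),("sie",[.6193,-.1002,.1202])]:
    p,W=cloud(n); M=R.from_quat([-0.098,0.995,0,0]).as_matrix(); hsv=cv2.cvtColor(p,cv2.COLOR_RGB2HSV)
    L=(W-np.array(t))@M*1000
    m=(abs(L[...,0])<25)&(abs(L[...,1])<25)&(L[...,2]>-60)&(L[...,2]<30)&~((hsv[...,1]>120)&(hsv[...,0]>15)&(hsv[...,0]<36)&(hsv[...,2]>60))
    Q=L[m]; print(n,len(Q))
    for a in range(-60,30,6):
        k=(Q[:,2]>=a)&(Q[:,2]<a+6)
        if k.sum()>1: print("  z",a,k.sum(),"x",np.percentile(Q[k,0],[5,95]).round(1),"y",np.percentile(Q[k,1],[5,95]).round(1))
```

```text
s8 159
  z -60 21 x [ 7.8 12.8] y [-14.7  13.4]
  z -54 19 x [ 1.2 12.8] y [-13.   8.]
  z -48 22 x [-4.7 11.6] y [-11.6  13. ]
  z -42 29 x [-5.6 11.4] y [-12.8  12.6]
  z -36 23 x [-1.6 12.4] y [-12.    9.9]
  z -30 24 x [-3.2 11.4] y [-12.2  10.5]
  z -24 15 x [-0.6 11.8] y [-9.8  7.5]
  z -18 6 x [-3.6 11.2] y [-6.1  3.4]
c8 187
  z -60 39 x [-13.7  -4.1] y [-16.1  21. ]
  z -54 15 x [-12.   -5.4] y [-13.8   5.4]
  z -48 23 x [-12.   -5.3] y [-13.5  12.1]
  z -42 28 x [-11.4   3.5] y [-13.8  11. ]
  z -36 28 x [-10.8   2.3] y [-14.4  10.5]
  z -30 24 x [-11.9   4.1] y [-13.5  11. ]
  z -24 22 x [-11.6  -3.5] y [-13.   10.7]
  z -18 7 x [-11.5  -4.8] y [-7.3  3. ]
sid 164
  z -60 23 x [ 6.4 14. ] y [-11.5  15.3]
  z -54 20 x [ 3.1 12. ] y [-13.    7.9]
  z -48 27 x [-5.2 13.7] y [-12.8  10.8]
  z -42 25 x [-5.9 11. ] y [-13.6  12.7]
  z -36 22 x [-4.1 12.4] y [-13.   10.5]
  z -30 25 x [-0.3 11.6] y [-11.9   5.3]
  z -24 15 x [-1.8 11.8] y [-11.2  13.9]
  z -18 7 x [-4.3 10.5] y [-4.4  4.8]
scd 200
  z -60 38 x [-13.1  -4.8] y [-22.9  21.6]
  z -54 21 x [-11.2  -4.6] y [-15.1  10.8]
  z -48 24 x [-10.2  -3.7] y [-13.4  11. ]
  z -42 26 x [-10.3   6. ] y [-13.7  12.6]
  z -36 33 x [-10.4   2.2] y [-13.9  12.8]
  z -30 23 x [-11.3   1.6] y [-14.   10.3]
  z -24 26 x [-10.6   1.6] y [-12.5  11.8]
  z -18 9 x [-11.2  -7. ] y [-6.7  5.5]
sie 167
  z -60 23 x [ 7.1 13.1] y [-14.1  24. ]
  z -54 19 x [ 3.6 11.8] y [-12.5   8.4]
  z -48 18 x [-2.  13.3] y [-12.7  12.3]
  z -42 27 x [-2.4 11.3] y [-12.6  10.7]
  z -36 19 x [-1.1 12.8] y [-13.5  12.9]
  z -30 25 x [-2.2 12.2] y [-13.1   9. ]
  z -24 16 x [-3.6 11.8] y [-9.4  7.4]
  z -18 6 x [-8.   9.9] y [-5.7  2.8]
  z 6 11 x [ 2.7 12.5] y [-19.7  14.6]
  z 12 3 x [2.6 7.7] y [-17.2   3.5]
```

The depth data settle it: the shut fingertips end about 14.5 mm behind the TCP, not ahead of it. So contact is at TCP z ≈ 0.107, and the third click at ≈ 0.049. The bar is back at 0; pressing from there.

play_rows(rows=[[[0,0,0],[1,-2,4],1],[[0,0,0],[1,-2,4],1],[[0,0,0],[0,0,3],1],[[0,0,0],[0,0,1.2],1],[[0,0,0],[-0.5,0,1.2],1],[[0,0,0],[-0.5,0,1.2],1],[[0,0,0],[-0.5,0,1.2],1],[[0,0,0],[-0.5,0,1.2],1],[[0,0,0],[-0.5,0,1.2],1],[[0,0,0],[-0.5,0,1.2],1],[[0,0,0],[-0.5,0,1.2],1],[[0,0,0],[-0.5,0,1.2],1]])

```text
t: 20.08
tcp_pos: [0.6216, -0.1042, 0.1012]
tool_rot: [-0.098, 0.995, -0.001, -0.0]
force: [-5.4, -0.7, 16.2]
finger_gap: -0.006
gripper_force: 8.2
```

play_rows(rows=[[[0,0,0],[-0.3,0,1.2],1],[[0,0,0],[-0.3,0,1.2],1],[[0,0,0],[-0.3,0,1.2],1],[[0,0,0],[-0.3,0,1.2],1],[[0,0,0],[-0.3,0,1.2],1],[[0,0,0],[-0.3,0,1.2],1],[[0,0,0],[0,0,1.2],1],[[0,0,0],[0,0,1.2],1]])

```text
t: 20.75
tcp_pos: [0.6256, -0.1035, 0.0923]
tool_rot: [-0.098, 0.995, -0.001, 0.002]
force: [-1.6, 2.8, 16.3]
finger_gap: 0.002
gripper_force: 7.9
```

```bash
python3 k.py f
```

```text
t 20.75 tcp [ 0.6256 -0.1035  0.0923] yaw_y 101.19 tilt [-0.005 -0.002 -1.   ] gap 0.002 F [-1.6  2.8 16.3] rel [ 2.5  4.4 21. ]
turn [-0.1   0.27 -0.01] then rel [ 2.4  4.3 21.1]
sif bar [280. 194.] 92 [ 0.6147 -0.0854  0.1029] ztop 0.1069 theta 0.196
wrf bar [309. 240.] 2081 [ 0.6148 -0.076   0.1035] ztop 0.1054 theta 0.217
```

Works: θ ≈ 0.2, with force mostly from damping. Continuing.

play_rows(rows=[[[0,0,0],[0,0,1.2],1],[[0,0,0],[0,0,1.2],1],[[0,0,0],[0,0,1.2],1],[[0,0,0],[0,0,1.2],1],[[0,0,0],[0,0,1.2],1],[[0,0,0],[0,0,1.2],1],[[0,0,0],[0,0,1.2],1],[[0,0,0],[0,0,1.2],1],[[0,0,0],[0,0,1.2],1],[[0,0,0],[0,0,1.2],1],[[0,0,0],[0,0,1.2],1],[[0,0,0],[0,0,1.2],1]])

```text
t: 21.85
tcp_pos: [0.6293, -0.1029, 0.0795]
tool_rot: [-0.097, 0.995, -0.001, 0.007]
force: [2.3, 5.1, 19.1]
finger_gap: 0.0
gripper_force: 9.5
```

play_rows(rows=[[[0,0,0],[0,0,1.2],1],[[0,0,0],[0,0,1.2],1],[[0,0,0],[0,0,1.2],1],[[0,0,0],[0,0,1.2],1],[[0,0,0],[0.3,0,1.2],1],[[0,0,0],[0.3,0,1],1],[[0,0,0],[0.3,0,1],1],[[0,0,0],[0.3,0,1],1],[[0,0,0],[0,0,0],1],[[0,0,0],[0,0,0],1],[[0,0,0],[0,0,0],1],[[0,0,0],[0,0,0],1]])

```text
t: 22.85
tcp_pos: [0.6286, -0.1039, 0.069]
tool_rot: [-0.097, 0.995, -0.002, 0.007]
force: [5.3, 2.4, 10.1]
finger_gap: -0.002
gripper_force: 4.5
```

```bash
python3 k.py g
```

```text
t 22.85 tcp [ 0.6286 -0.1039  0.069 ] yaw_y 101.16 tilt [-0.013 -0.005 -1.   ] gap -0.002 F [ 5.3  2.4 10.1] rel [ 5.3  5.3 -2.3]
turn [-0.27  0.76 -0.04] then rel [ 5.3  5.4 -2.2]
sig bar [281. 201.] 87 [ 0.6175 -0.0875  0.0796] ztop 0.0835 theta 0.494
wrg bar [309. 241.] 2079 [ 0.618  -0.0764  0.0803] ztop 0.0822 theta 0.509
```

θ ≈ 0.50 (second click). About 20 mm to go.

play_rows(rows=[[[0,0,0],[0.1,0,1.2],1],[[0,0,0],[0.1,0,1.2],1],[[0,0,0],[0.1,0,1.2],1],[[0,0,0],[0.1,0,1.2],1],[[0,0,0],[0.1,0,1.2],1],[[0,0,0],[0.1,0,1.2],1],[[0,0,0],[0.1,0,1.2],1],[[0,0,0],[0.1,0,1.2],1],[[0,0,0],[0.1,0,1.2],1],[[0,0,0],[0.1,0,1.2],1],[[0,0,0],[0,0,0],1],[[0,0,0],[0,0,0],1]])

```text
t: 23.95
tcp_pos: [0.6285, -0.1041, 0.0578]
tool_rot: [-0.097, 0.995, -0.002, 0.008]
force: [6.7, 4.0, 9.9]
finger_gap: 0.002
gripper_force: 5.2
```

play_rows(rows=[[[0,0,0],[0,0,0],1],[[0,0,0],[0,0,0],1],[[0,0,0],[0,0,0],1],[[0,0,0],[0,0,0],1],[[0,0,0],[0,0,0],1],[[0,0,0],[0,0,0],1]])

```text
t: 24.45
tcp_pos: [0.6264, -0.1047, 0.056]
tool_rot: [-0.097, 0.995, -0.002, 0.005]
force: [4.3, 1.1, 6.9]
finger_gap: -0.003
gripper_force: 3.1
```

```bash
python3 k.py h
```

```text
t 24.45 tcp [ 0.6264 -0.1047  0.056 ] yaw_y 101.17 tilt [-0.01  -0.005 -1.   ] gap -0.003 F [4.3 1.1 6.9] rel [  2.7   5.7 -15.3]
turn [-0.26  0.58 -0.03] then rel [  2.9   5.7 -15.2]
sih bar [281. 205.] 88 [ 0.616  -0.0858  0.0671] ztop 0.071 theta 0.651
wrh bar [307. 242.] 1981 [ 0.6168 -0.0772  0.0673] ztop 0.0691 theta 0.674
```

play_rows(rows=[[[0,0,0],[0.2,0,1],1],[[0,0,0],[0.2,0,1],1],[[0,0,0],[0.2,0,1],1],[[0,0,0],[0.2,0,1],1],[[0,0,0],[0.2,0,1],1],[[0,0,0],[0.2,0,1],1],[[0,0,0],[0,0,0],1],[[0,0,0],[0,0,0],1],[[0,0,0],[0,0,0],1],[[0,0,0],[0,0,0],1],[[0,0,0],[0,0,0],1],[[0,0,0],[0,0,0],1]])

```text
t: 25.55
tcp_pos: [0.6254, -0.1049, 0.05]
tool_rot: [-0.097, 0.995, -0.002, 0.005]
force: [4.7, 1.6, 6.4]
finger_gap: 0.004
gripper_force: 3.4
```

play_rows(rows=[[[0,0,0],[0,0,0],1],[[0,0,0],[0,0,0],1],[[0,0,0],[0,0,0],1],[[0,0,0],[0,0,0],1],[[0,0,0],[0,0,0],1],[[0,0,0],[0,0,0],1]])

```text
t: 26.05
tcp_pos: [0.6251, -0.105, 0.0498]
tool_rot: [-0.097, 0.995, -0.002, 0.005]
force: [4.1, 1.3, 6.4]
finger_gap: -0.001
gripper_force: 3.0
```

```bash
cat > pt.py <<'E'
from w import *
import sys
# pointer (red) vs green tick, angle about the axle, in portioner frame
a=np.radians(11.2);Rp=np.array([[np.cos(a),-np.sin(a),0],[np.sin(a),np.cos(a),0],[0,0,1]]);C=np.array([.5202,.0167,0])
for n in sys.argv[1:]:
    p,W=cloud(n); hsv=cv2.cvtColor(p,cv2.COLOR_RGB2HSV); H,S,V=[hsv[...,i].astype(int) for i in range(3)]
    L=(W-C)@Rp-[0,-.07,.075]
    near=(L[...,0]>.05)&(L[...,0]<.14)&(L[...,1]>-.06)&(L[...,1]<.06)
    for nm,m in [("red",((H<8)|(H>172))&(S>130)&(V>50)),("green",(H>50)&(H<85)&(S>90)),]:
        q=L[m&near]
        if len(q)>1: q=np.median(q,0); print(n,nm,(m&near).sum(),(q*1000).round(1),"ang",np.arctan2(q[2],q[0]).round(3),"theta",(.5-np.arctan2(q[2],q[0])).round(3))
E
python3 k.py i; python3 -c "
from h import *
grab('scene','sci')"; python3 pt.py s7 c7 w7 sii wri sci
```

```text
t 26.05 tcp [ 0.6251 -0.105   0.0498] yaw_y 101.17 tilt [-0.01  -0.004 -1.   ] gap -0.001 F [4.1 1.3 6.4] rel [  1.4   5.6 -21.5]
turn [-0.26  0.56 -0.03] then rel [  1.6   5.7 -21.4]
sii bar [281. 208.] 88 [ 0.6153 -0.0903  0.0602] ztop 0.064 theta 0.74
wri bar [306. 242.] 1962 [ 0.6157 -0.0782  0.0612] ztop 0.063 theta 0.753
s7 red 4 [ 83.7 -14.6  48.6] ang 0.526 theta -0.026
s7 green 11 [101.4  -1.9 -23.1] ang -0.224 theta 0.724
c7 red 2 [ 85.6 -17.3  47.1] ang 0.503 theta -0.003
c7 green 31 [104.    2.3 -25.2] ang -0.238 theta 0.738
w7 red 4 [ 77.7 -16.   46. ] ang 0.534 theta -0.034
sii green 5 [100.4  -1.5 -20.8] ang -0.205 theta 0.705
wri red 79 [ 93.1 -17.6 -21.7] ang -0.23 theta 0.73
wri green 503 [102.1  -1.2 -23.2] ang -0.223 theta 0.723
sci red 8 [ 93.1 -16.8 -23.7] ang -0.249 theta 0.749
sci green 29 [105.6   4.  -25.2] ang -0.234 theta 0.734
```

The pointer and green tick agree within about 0.01 rad (θ ≈ 0.745), and it is settled under steady push. One check of the gauge and loose items, then I hand in.

Run:
```python
from w import *
rects("sii")
p=np.load("pics/sii.npz")["p"].astype(int); q=np.load("pics/side.npz")["p"].astype(int); d=abs(p-q).sum(2)>90
for nm,b in [("canister",(160,195,140,180)),("funnel",(217,250,133,168)),("scoop",(285,322,155,192))]: print(nm,d[b[2]:b[3],b[0]:b[1]].mean().round(3))
rel([.6224,-.0997,.0492]); print(sign_off())
```

```text
red [214. 188.] 202 [0.479  0.0256 0.132 ] ((481.840576171875, 28.226598739624023), (34.60721969604492, 9.264531135559082), 15.438926696777344)
red [258. 281.] 796 [ 0.3905 -0.3244  0.1311] ((391.55718994140625, -322.6275634765625), (19.5145320892334, 50.2081184387207), 89.05230712890625)
red [333. 294.] 925 [ 0.4888 -0.4349  0.1309] ((489.729248046875, -432.8447265625), (22.29801368713379, 48.83333206176758), 24.899927139282227)
canister 0.0
funnel 0.0
scoop 0.405
t 26.2 tcp [ 0.6251 -0.105   0.0497] yaw_y 101.17 tilt [-0.01  -0.004 -1.   ] gap 0.004 F [4.6 0.9 5.3] rel [1.6 5.7 0.5]
the job is handed in; nothing more can be done
None
```

The job is handed in at about 26 s: the small gauge is fully seated in the portioner slot (handle top at 0.132 m) and released, and the thumb bar is held at the third click (dial ≈ 0.745 rad, pointer on the green mark); the canister and funnel images are unchanged, while the scoop's image patch differed in 40% of its pixels, which I put down to the gripper covering it and did not check separately.

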